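# Ratchet down the filter housing nut

### The arm

A 6-joint arm with a two-finger parallel gripper is mounted at the origin on the work surface. World frame = base frame: x ahead of the robot, y to its left, z up, the work surface at z = 0. Lengths are in m, angles in rad, forces in N, time in s.
With the tool pointing down it reaches from about 0.3 to 0.85 m from the base axis. Payload 5.4 kg.
Tool frame: the origin (TCP) lies midway between the tips of the shut fingers; the grasp point (between the pads) lies 19 mm behind it; z points along the fingers, y is the line along which they close (so a half turn about z gives the same grasp; the last joint's range is limited). The gripper opens to 85 mm and grips with 20 to 120 N. Pads are 22 mm wide; open, the fingers measure 114 mm over their backs; the gripper's body (76 mm by 85 mm) begins 54 mm behind the grasp point. The pads swing forward as they close: fully open they stand 13 mm farther back than shut.
Start: joints at [-1.367, 0.158, 1.597, -0, 1.386, -0.21], TCP at [0.231, -0.526, 0.231] pointing down, gripper open.
Joint ranges: [-2.91, 2.91], [-0.94, 2.29], [0.18, 2.7], [-1.29, 4.43], [0.17, 2.64], [-3, 3]. Speed limits (rad/s): [2.57, 2.57, 3.14, 3.14, 3.14, 3.14].

### API

Orientations are given as a unit quaternion [w, x, y, z].
In Python, from plant import telemetry, camera, robot gives the robot as it stands.
- The arm moves only by the tool jog_arm, never from a script. Its arguments are lists of equal length, an entry for each row: "rot": the turn, a rotation vector about the tool's x, y, z in degrees, a list of three; "slide": the shift along the tool's x, y, z in m, a list of three; "fingers": the closure, from 0 (fully open) to 1 (shut). In form: {"rot": [[ax, ay, az], ...], "slide": [[dx, dy, dz], ...], "fingers": [fingers, ...]}. A call has 1 to 20 rows; each row shifts and turns the commanded pose from where the row before left it, along the tool's axes as they then stand; what a row does not reach is not made up. A row lasts 1/10 s, in which the tool goes at most 50 mm and 8.59 degrees, less where a joint would pass 70% of its speed; a pose out of reach is approached as far as the arm can. A call is refused whole if a number of a shift passes 0.05 or a number of a turn 8.59, either way. A call with a gripper value outside its range is refused whole. The fingers move at their own pace and stop on an object; "squeeze" is the grip in N (left out, the last holds). Time passes only in rows, so rows that do not move let the fingers close. It gives the time, the measured TCP pose, the force, the opening and the grip force at its end, in the units of the state.
- telemetry.get_state(): the state, without advancing time (a new reading comes with each control period).
- camera(name): name is "side" or "top" or "wrist"; returns a dict with "img" (400x640x3 uint8, red, green, blue), "intrinsics" (3x3 intrinsics, pixels), "world_to_cam" (4x4, takes a point from world to camera coordinates); the wrist camera has in their place "mount" (4x4, takes a point from camera to tool coordinates, whose origin is the TCP and whose axes are the flange's). Camera axes: x right, y up, looking along -z (the intrinsics and any distortion apply to the point x, -y, -z); pixel columns grow to the right and rows downward; lengths in m; the calibration is good to about 2 mm. A picture is of the moment at which its call begins: read the wrist's pose just before it. There is no depth.
- robot.sign_off(): hands the job in; it is judged then, once.
The state is a dict: "time_s": time; "q": joint angles; "qvel": joint speeds; "effort": joint torques, N m; "eef_pos": TCP position; "tcp_rot": TCP orientation; "force": force on the tool from outside, world axes, zero at the start; "ft_torque": the same for the moment, N m; "gripper_width": opening from 0.0 (shut) to 1.0 (fully open); "finger_force": force on a finger pad.
Only numpy, scipy, OpenCV 4.12 (cv2) and the standard library are available. Lean on these libraries where they do the work, as an engineer would, in place of code of your own. Each camera call takes 0.05 s, during which the arm holds its last target. There are 200 camera calls.

### The job

Take the orange-handled ratchet wrench off the blue mat, fit its ring fully down over the toothed brass nut of the white filter housing, and tighten the nut clockwise (seen from above) with back-and-forth strokes of the handle until the red pointer of the dial stands in the green zone, never past it into the yellow. Turn the nut with the wrench only, work gently without straining or jamming the wrench on the housing, then lift the wrench off and lay it flat on the blue mat again. Leave the tube rack, the bottle and the jar alone.

Things in the scene. Friction and masses are not known exactly. Their poses are not given: they have to be found in the camera images.
- wrench_grip (a point): Centre of the orange handle of the loose ratchet wrench, half-way up, the place to hold it. Handle: straight bar 125 mm long, 22 mm wide, 28 mm high. Lying flat, its underside is 14 mm below this point, level with the underside of the ring. x points along the wrench to the ring, z up. Wrench 0.3 to 0.5 kg.
- wrench_ring (a point): Centre of the steel ring head of the wrench (same axes): 150 mm along +x from the grip point, 3 mm lower. Ring 82 mm outside, 65 mm inside, 22 mm high (11 mm below and above this point), open right through.
- wrench_pawl (a point): Tip of one of the wrench's two opposed sprung pawls, the one on the handle side (same axes). Each is a round 6 mm tip that sticks 7 mm into the ring's bore and yields outward up to 6 mm against 1 to 2 N. Swung clockwise seen from above they catch the teeth and drive the nut; swung the other way they click over them freely (under 2 N at the grip), the nut staying put.
- housing: White round filter housing fixed on the bench, 170 mm across, 50 mm high; origin in the middle of its underside. Three steel posts, 14 mm thick, 22 mm high, stand on its top 72 mm from the centre, at -30, 90 and 210 degrees from its x axis (counter-clockwise from above). The handle can swing about 90 degrees between two; the sector about its -y (robot's right) is clear.
- stud (a point): Point on the nut's vertical axis at the level of the housing's flat top, 50 mm over the bench, on which the ring rests when fully down: the ring's centre is then 11 mm above this point and within 4 mm of the axis. Axes as the housing's.
- nut: Brass nut with 16 saw teeth (22.5 degrees each), origin on the axis at its underside, z up: 62 mm over teeth, 51 mm over roots, 20 mm high, upper 8 mm bevelled as lead-in. The ring fits with 1.5 mm play all round at any yaw. Turning it clockwise takes 0.3 N m (a 2 N push at the grip) for 1.6 to 2.4 rad, different each time, until it bears.
- dial (a joint): Angle (rad, clockwise from above, 0 at the start) of the red pointer, 20 mm long, on the dial in the nut's centre. Once the nut bears, it turns with it, against 0.8 N m plus 0.8 N m per rad while moving (0.2 to 0.4 less felt just after a stop, as the arm springs back). Push plus twist of the hand make this torque. It stays where left. Green 0.3 to 0.8, yellow (over-tight) from 0.9.
- mat: Blue mat fixed on the bench, 340 by 170 mm, 4 mm thick, on which the wrench lies at the start. Origin at the centre of its underside, x along its long side.
- rack: White rack 120 by 46 mm with capped blood tubes, 84 mm high, loose bystander; origin under its centre.
- reagent: Amber bottle, 62 mm across, 130 mm high, loose bystander; origin under its centre.
- jar: White jar with blue cap, 68 mm across, 85 mm high, loose bystander; origin under its centre.
Things that resemble listed ones, but are neither listed nor needed, are in the scene too. What is shaped like the housing but brown is not meant.

How it is judged:
On the way, in this order (a step that is already met when the one before it is completed fails the run):
1. the ring is fully down over the nut (horizontal distance between wrench_ring and stud below 0.004 m and z of wrench_ring in the frame of stud below 0.0145 m), for 0.2 s.
2. with the ring on the nut, the nut bears and the pointer reaches the green zone (all of step 1 and value of joint dial between 0.28 and 0.82 rad), for 0.2 s.
At the end, for the whole second after the job is handed in: The pointer stands in the green zone (dial between 0.28 and 0.82 rad) and the wrench lies flat (within 0.1 rad), released, with its ring centre and its grip point both over the blue mat and no more than 7 mm above their resting height (value of joint dial between 0.28 and 0.82 rad and x of wrench_ring in the frame of mat between -0.17 and 0.17 m and y of wrench_ring in the frame of mat between -0.085 and 0.085 m and x of wrench_grip in the frame of mat between -0.17 and 0.17 m and y of wrench_grip in the frame of mat between -0.085 and 0.085 m and angle between wrench_ring's own z axis and vertical below 0.1 rad and z of wrench_ring in the frame of mat below 0.022 m and z of wrench_grip in the frame of mat below 0.026 m); the robot touches nothing.
It fails at once if the nut is over-tightened: the pointer goes into the yellow (dial above 0.9) (value of joint dial above 0.9 rad).
It fails at once if the wrench strains on the housing or its nut (contact forces between them adding up to over 90 N; turning the nut well takes up to 55 N) (contact force between wrench and housing above 90 N).
It fails at once if the nut is touched by the fingers (contact force between the fingers and nut above 0.5 N).
It fails at once if the tube rack, the bottle or the jar is pushed (over 20 mm) or tipped (distance of any of rack, reagent, jar from where it was at the start of the episode above 0.02 m or angle between any of rack, reagent, jar's own z axis and vertical above 0.3 rad).
It also fails if it takes over 72 s, if anything falls off the work surface, if the arm or the gripper's body presses on something with over 40 N, if the wrist force passes 120 N, or if a joint passes its speed limit or range.

## Working session

There is one attempt and no reset: what is moved stays moved. The work goes in short steps, Python scripts to look and compute and a tool call to move; the robot and the scene stay as the last step left them, time stands still between calls to the robot, and variables do not carry over. Pictures are saved under pics/ and viewed, at most 12 in all, crops included, and the job is handed in when it is done.

Besides the shell and the picture viewer there is one more tool, called after ">>>" as name(argument=value, ...) on one line, values as JSON. jog_arm: Moves the arm, as the interface text tells. Its arguments: {"type":"object","properties":{"rot":{"type":"array"},"slide":{"type":"array"},"fingers":{"type":"array"},"squeeze":{"type":"number"}},"required":["rot","slide","fingers"]}

```bash
mkdir -p pics; ls; cat > h.py <<'E'
import numpy as np, cv2
from plant import telemetry, camera, robot
def snap(n):
    s=telemetry.get_state(); c=camera(n); K=np.array(c["intrinsics"])
    if n=="wrist":
        from scipy.spatial.transform import Rotation as R
        T=np.eye(4); q=s["tcp_rot"]; T[:3,:3]=R.from_quat([q[1],q[2],q[3],q[0]]).as_matrix(); T[:3,3]=s["eef_pos"]
        M=T@np.array(c["mount"])
    else: M=np.linalg.inv(np.array(c["world_to_cam"]))
    return c["img"],K,M,c
def ray(K,M,uv,z):
    uv=np.atleast_2d(np.array(uv,float)); d=np.c_[(uv[:,0]-K[0,2])/K[0,0],-(uv[:,1]-K[1,2])/K[1,1],-np.ones(len(uv))]@M[:3,:3].T
    o=M[:3,3]; return o+d*((z-o[2])/d[:,2])[:,None]
def save(n,img): cv2.imwrite("pics/"+n,img[:,:,::-1])
E
python3 - <<'E'
from h import *
s=telemetry.get_state(); print(s)
for n in ("top","side"):
    img,K,M,c=snap(n); save(n+"0.png",img); print(n,K.tolist(),M.round(3).tolist(),[k for k in c])
E
```

```text
pics
{'time_s': 0.0, 'q': array([-1.36706915e+00,  1.59052815e-01,  1.59825939e+00,  1.82913599e-05,
        1.38617590e+00, -2.10094840e-01]), 'qvel': array([-0.00100435, -0.00060424, -0.00141506,  0.00018988,  0.00097892,
        0.00143345]), 'effort': array([ 6.66114920e-04, -3.95994043e+01, -3.31432593e+01, -9.46253022e-05,
        8.29848752e-03, -1.13397479e-05]), 'eef_pos': array([ 0.23107796, -0.52586588,  0.23030118]), 'tcp_rot': array([-9.47691298e-04,  9.78670086e-01,  2.05436036e-01,  1.20060089e-05]), 'force': array([ 0.08606608,  0.83949897, -0.04559635]), 'ft_torque': array([ 0.01508942, -0.01344937,  0.02137166]), 'finger_force': 0.0, 'gripper_width': 0.9994344452140468}
top [[471.529268048999, 0.0, 317.0570550890286], [0.0, 471.529268048999, 193.3129566469352], [0.0, 0.0, 1.0]] [[0.012, 0.998, -0.064, 0.417], [-1.0, 0.012, -0.002, -0.0], [-0.001, 0.064, 0.998, 1.432], [0.0, 0.0, 0.0, 1.0]] ['img', 'intrinsics', 'world_to_cam']
side [[455.1935911334431, 0.0, 315.79937259606794], [0.0, 455.1935911334431, 196.92385220025832], [0.0, 0.0, 1.0]] [[-0.938, 0.261, -0.23, 0.235], [-0.347, -0.683, 0.642, 0.746], [0.01, 0.682, 0.731, 0.977], [0.0, 0.0, 0.0, 1.0]] ['img', 'intrinsics', 'world_to_cam']
```

View pics/top0.png

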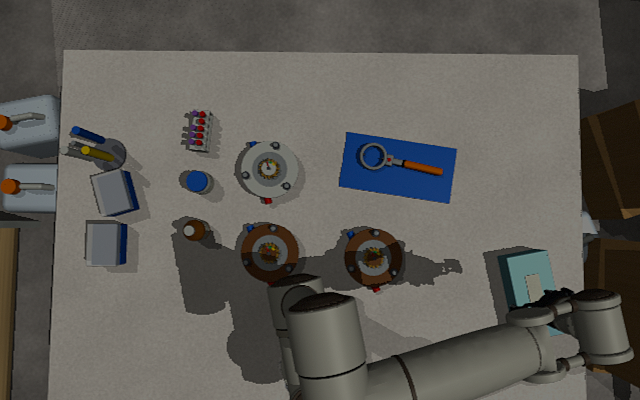

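View pics/side0.png

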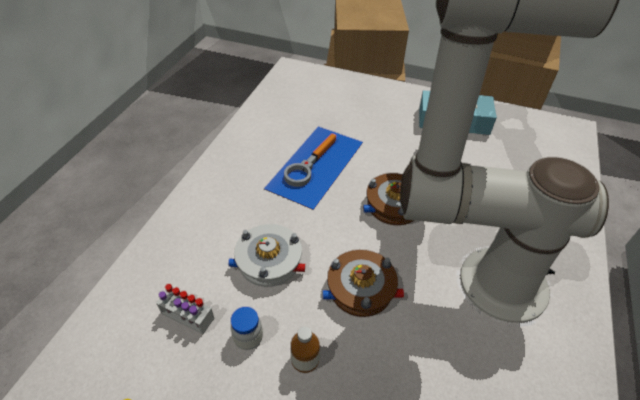

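```bash
cat > m.py <<'E'
from h import *
img,K,M,c=snap("top"); hsv=cv2.cvtColor(img,cv2.COLOR_RGB2HSV)
def roi(m,x0,x1,y0,y1):
    o=np.zeros_like(m); o[y0:y1,x0:x1]=m[y0:y1,x0:x1]; return o
o=roi(cv2.inRange(hsv,(3,150,100),(20,255,255)),380,460,140,200)
p=np.argwhere(o)[:,::-1]; r=cv2.minAreaRect(p.astype(np.float32)); b=cv2.boxPoints(r)
print("handle",len(p),p.mean(0),r, ray(K,M,[r[0]],.032), ray(K,M,b,.032).round(3).tolist())
bl=roi(cv2.inRange(hsv,(100,150,40),(125,255,255)),325,470,120,215)
p=np.argwhere(bl)[:,::-1].astype(np.float32); r=cv2.minAreaRect(p); print("mat",ray(K,M,[r[0]],.004),ray(K,M,cv2.boxPoints(r),.004).round(3).tolist())
# ring: non-blue hole fill
n=roi(cv2.bitwise_not(cv2.inRange(hsv,(100,120,40),(125,255,255))),352,392,138,172)
p=np.argwhere(n)[:,::-1].astype(np.float32); p=p[p[:,0]<387]; (cx,cy),rad=cv2.minEnclosingCircle(p[p[:,0]<386]); print("ring",cx,cy,rad,ray(K,M,[(cx,cy)],.026))
# housing: white disc
big=cv2.resize(img[120:220,215:325],None,fx=7,fy=6,interpolation=cv2.INTER_CUBIC); save("hs.png",cv2.resize(img[125:215,220:310],None,fx=6,fy=6,interpolation=cv2.INTER_CUBIC))
br=roi(cv2.inRange(hsv,(15,80,60),(35,255,255)),240,295,145,200)
p=np.argwhere(br)[:,::-1].astype(np.float32); print("brass",len(p),p.mean(0),cv2.minEnclosingCircle(p),ray(K,M,[cv2.minEnclosingCircle(p)[0]],.06))
E
python3 m.py
```

```text
handle 206 [423.25242718 166.96601942] ((423.27130126953125, 166.97998046875), (37.8499641418457, 5.485972881317139), 13.134023666381836) [[ 0.58869805 -0.31312617  0.032     ]] [[0.593, -0.256, 0.032], [0.609, -0.26, 0.032], [0.584, -0.37, 0.032], [0.568, -0.366, 0.032]]
mat [[ 0.59057035 -0.24099598  0.004     ]] [[0.531, -0.061, 0.004], [0.698, -0.085, 0.004], [0.65, -0.422, 0.004], [0.484, -0.395, 0.004]]
ring 373.3476867675781 156.4358673095703 14.461108207702637 [[ 0.61952843 -0.16475629  0.026     ]]
brass 95 [270.0316  168.69473] ((268.5, 168.375), 10.518685340881348) [[0.57591431 0.14570692 0.06      ]]
```

View pics/hs.png

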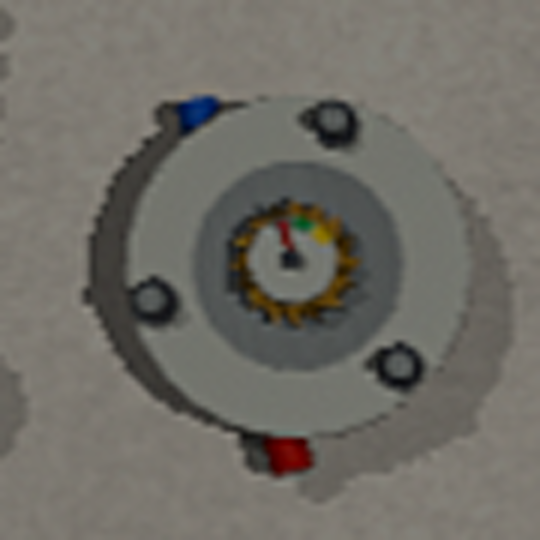

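```bash
cat >> h.py <<'E'
from scipy.spatial.transform import Rotation as R
from scipy.linalg import logm, expm
def pose():
    s=telemetry.get_state(); q=s["tcp_rot"]; T=np.eye(4)
    T[:3,:3]=R.from_quat([q[1],q[2],q[3],q[0]]).as_matrix(); T[:3,3]=s["eef_pos"]; return T
def tgt(p,yaw):
    y=np.radians(yaw); T=np.eye(4); T[:3,:3]=np.array([[np.cos(y),np.sin(y),0],[np.sin(y),-np.cos(y),0],[0,0,-1]]); T[:3,3]=p; return T
def go(T0,T1,N):
    E=expm(np.real(logm(np.linalg.inv(T0)@T1))/N)
    print(N,"rot",np.degrees(R.from_matrix(E[:3,:3]).as_rotvec()).round(2).tolist(),"slide",E[:3,3].round(4).tolist())
E
python3 - <<'E'
from h import *
img,K,M,c=snap("top")
P=ray(K,M,[(220+333/6,125+122/6),(220+155/6,125+300/6),(220+400/6,125+365/6)],.072)
print(P,P.mean(0)); d=P-P.mean(0); print(np.linalg.norm(d,axis=1),np.degrees(np.arctan2(d[:,1],d[:,0])))
img,K,M,c=snap("wrist"); print(K.tolist(),np.array(c["mount"]).round(4).tolist()); T=pose()
print("brass at .056",T[:3,:3]@[1,0,0])
m=np.array(c["mount"]); print([k for k in c])
go(T,tgt([.56,.02,.23],78.2),16)
E
```

```text
[[0.64213434 0.12530267 0.072     ]
 [0.5544672  0.20975281 0.072     ]
 [0.5243666  0.09094723 0.072     ]] [0.57365604 0.14200091 0.072     ]
[0.07048481 0.07041685 0.07096427] [ -13.70396945  105.81330141 -133.99273492]
[[313.9354468722568, 0.0, 321.50556840237766], [0.0, 313.9354468722568, 201.17133128191537], [0.0, 0.0, 1.0]] [[-0.0011, 0.9454, 0.3259, 0.0844], [1.0, 0.0013, -0.0007, 0.0005], [-0.0011, 0.3259, -0.9454, -0.1434], [0.0, 0.0, 0.0, 1.0]]
brass at .056 [9.15608540e-01 4.02070852e-01 1.77170875e-04]
['img', 'intrinsics', 'mount']
16 rot [-0.0, -0.0, -3.41] slide [0.0408, -0.007, 0.0001]
```

```bash
python3 - <<'E'
from h import *
go(pose(),tgt([.574,.142,.20],106),20)
E
```

```text
20 rot [-0.0, -0.0, -4.11] slide [0.041, -0.0, 0.0016]
```

>>> jog_arm(rot=[[0, 0, -4.11], [0, 0, -4.11], [0, 0, -4.11], [0, 0, -4.11], [0, 0, -4.11], [0, 0, -4.11], [0, 0, -4.11], [0, 0, -4.11], [0, 0, -4.11], [0, 0, -4.11], [0, 0, -4.11], [0, 0, -4.11], [0, 0, -4.11], [0, 0, -4.11], [0, 0, -4.11], [0, 0, -4.11], [0, 0, -4.11], [0, 0, -4.11], [0, 0, -4.11], [0, 0, -4.11]], slide=[[0.041, 0, 0.0016], [0.041, 0, 0.0016], [0.041, 0, 0.0016], [0.041, 0, 0.0016], [0.041, 0, 0.0016], [0.041, 0, 0.0016], [0.041, 0, 0.0016], [0.041, 0, 0.0016], [0.041, 0, 0.0016], [0.041, 0, 0.0016], [0.041, 0, 0.0016], [0.041, 0, 0.0016], [0.041, 0, 0.0016], [0.041, 0, 0.0016], [0.041, 0, 0.0016], [0.041, 0, 0.0016], [0.041, 0, 0.0016], [0.041, 0, 0.0016], [0.041, 0, 0.0016], [0.041, 0, 0.0016]], fingers=[0, 0, 0, 0, 0, 0, 0, 0, 0, 0, 0, 0, 0, 0, 0, 0, 0, 0, 0, 0])

```text
time_s: 2.25
eef_pos: [0.575, 0.1434, 0.1991]
tcp_rot: [0.0, 0.601, 0.799, 0.0]
force: [0.8, -0.0, 0.5]
gripper_width: 0.999
finger_force: 0.0
```

>>> jog_arm(rot=[[0, 0, 0], [0, 0, 0]], slide=[[0, 0, 0], [0, 0, 0]], fingers=[0, 0])

```text
time_s: 2.45
eef_pos: [0.575, 0.1424, 0.1991]
tcp_rot: [0.0, 0.602, 0.799, -0.0]
force: [-0.0, 0.6, 0.7]
gripper_width: 0.995
finger_force: 0.0
```

```bash
python3 - <<'E'
from h import *
img,K,M,c=snap("wrist"); save("w1.png",img); T=pose(); print(T.round(4).tolist()); np.savez("w1.npz",img=img,K=K,M=M)
E
```

```text
[[-0.2739, 0.9618, -0.0, 0.5753], [0.9618, 0.2739, -0.0005, 0.1414], [-0.0005, -0.0002, -1.0, 0.1992], [0.0, 0.0, 0.0, 1.0]]
```

View pics/w1.png

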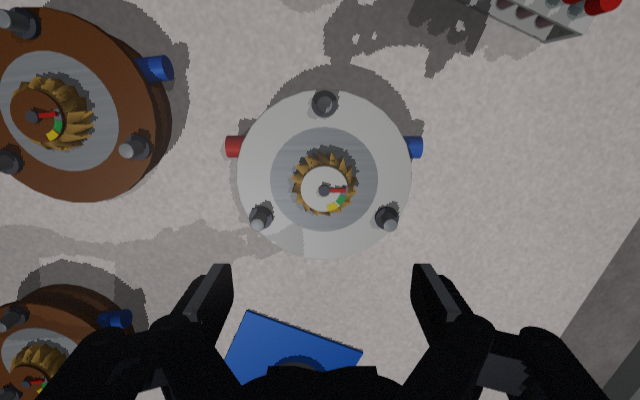

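```bash
cat > hc.py <<'E'
from h import *
from scipy.optimize import least_squares
d=np.load("w1.npz"); img,K,M=d["img"],d["K"],d["M"]
g=cv2.GaussianBlur(cv2.cvtColor(img,cv2.COLOR_RGB2GRAY),(3,3),0).astype(float)
Mi=np.linalg.inv(M)
def proj(P): 
    c=P@Mi[:3,:3].T+Mi[:3,3]; return np.c_[K[0,0]*c[:,0]/-c[:,2]+K[0,2],K[1,1]*-c[:,1]/-c[:,2]+K[1,2]]
c0=ray(K,M,[(324,179)],.05)[0]; print(c0)
for lo,hi,name,sg in((.040,.062,"greydisc",1),(.079,.093,"outer",-1)):
    pts=[]; rr=np.arange(lo,hi,.0003)
    for a in np.radians(np.arange(0,360,3)):
        uv=proj(c0+np.c_[rr*np.cos(a),rr*np.sin(a),0*rr]).astype(np.float32)
        v=cv2.remap(g.astype(np.float32),uv[None,:,0],uv[None,:,1],cv2.INTER_LINEAR)[0]
        dv=sg*(v[6:]-v[:-6]); k=dv.argmax()
        if dv[k]>8: pts.append((c0[0]+rr[k+3]*np.cos(a),c0[1]+rr[k+3]*np.sin(a)))
    pts=np.array(pts); s=least_squares(lambda p:np.hypot(pts[:,0]-p[0],pts[:,1]-p[1])-p[2],[c0[0],c0[1],(lo+hi)/2],loss="soft_l1",f_scale=.001)
    print(name,len(pts),s.x.round(4),np.median(abs(s.fun)))
print("hub .07",ray(K,M,[(324,190)],.072))
P=ray(K,M,[(324,98),(261,223),(389,223)],.072); print("posts?",P.round(4).tolist(),P.mean(0))
E
python3 hc.py
```

```text
[0.57618517 0.14786175 0.05      ]
greydisc 116 [0.5766 0.145  0.052 ] 0.00013812894453140226
outer 65 [0.5767 0.1453 0.084 ] 0.00020766287346411783
hub .07 [[0.57722296 0.14367394 0.072     ]]
posts? [[0.5554, 0.2193, 0.072], [0.5295, 0.0965, 0.072], [0.6445, 0.1294, 0.072]] [0.57650378 0.14841422 0.072     ]
```

```bash
python3 - <<'E'
from h import *
go(pose(),tgt([.601,-.254,.17],78.2),14)
E
```

```text
14 rot [-0.0, 0.0, 1.98] slide [-0.0286, 0.0003, 0.0021]
```

>>> jog_arm(rot=[[0, 0, 1.98], [0, 0, 1.98], [0, 0, 1.98], [0, 0, 1.98], [0, 0, 1.98], [0, 0, 1.98], [0, 0, 1.98], [0, 0, 1.98], [0, 0, 1.98], [0, 0, 1.98], [0, 0, 1.98], [0, 0, 1.98], [0, 0, 1.98], [0, 0, 1.98], [0, 0, 0], [0, 0, 0], [0, 0, 0]], slide=[[-0.0286, 0.0003, 0.0021], [-0.0286, 0.0003, 0.0021], [-0.0286, 0.0003, 0.0021], [-0.0286, 0.0003, 0.0021], [-0.0286, 0.0003, 0.0021], [-0.0286, 0.0003, 0.0021], [-0.0286, 0.0003, 0.0021], [-0.0286, 0.0003, 0.0021], [-0.0286, 0.0003, 0.0021], [-0.0286, 0.0003, 0.0021], [-0.0286, 0.0003, 0.0021], [-0.0286, 0.0003, 0.0021], [-0.0286, 0.0003, 0.0021], [-0.0286, 0.0003, 0.0021], [0, 0, 0], [0, 0, 0], [0, 0, 0]], fingers=[0, 0, 0, 0, 0, 0, 0, 0, 0, 0, 0, 0, 0, 0, 0, 0, 0])

```text
time_s: 4.2
eef_pos: [0.6003, -0.2539, 0.1699]
tcp_rot: [-0.0, 0.776, 0.63, 0.0]
force: [0.2, -0.3, -0.6]
gripper_width: 1.001
finger_force: 0.0
```

```bash
python3 - <<'E'
from h import *
img,K,M,c=snap("wrist"); save("w2.png",img); T=pose(); print(T.round(4).tolist()); np.savez("w2.npz",img=img,K=K,M=M)
E
```

```text
[[0.2043, 0.9789, 0.0001, 0.6005], [0.9789, -0.2043, 0.0002, -0.2535], [0.0002, 0.0, -1.0, 0.17], [0.0, 0.0, 0.0, 1.0]]
```

View pics/w2.png

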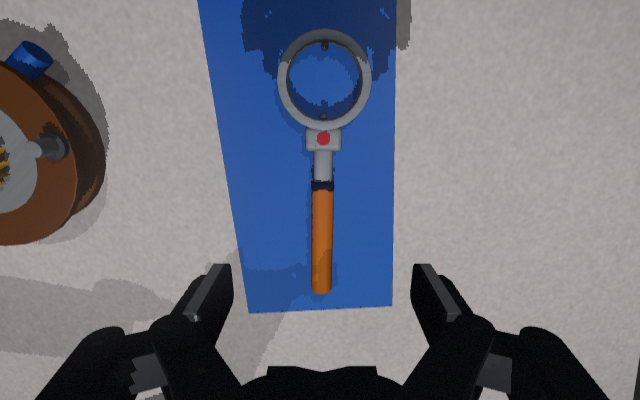

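```bash
cat > wm.py <<'E'
from h import *
from scipy.optimize import least_squares
d=np.load("w2.npz"); img,K,M=d["img"],d["K"],d["M"]; hsv=cv2.cvtColor(img,cv2.COLOR_RGB2HSV)
g=cv2.GaussianBlur(hsv[:,:,1],(3,3),0).astype(np.float32)
Mi=np.linalg.inv(M)
def proj(P): 
    c=P@Mi[:3,:3].T+Mi[:3,3]; return np.c_[K[0,0]*c[:,0]/-c[:,2]+K[0,2],K[1,1]*-c[:,1]/-c[:,2]+K[1,2]]
c0=ray(K,M,[(324,79)],.026)[0]
for name,lo,hi,sg in(("inner",.026,.037,-1),("outer",.035,.048,1)):
  pts=[]; rr=np.arange(lo,hi,.0003)
  for a in np.radians(np.arange(0,360,3)):
    if np.cos(a-np.radians(258))>.85: continue
    uv=proj(c0+np.c_[rr*np.cos(a),rr*np.sin(a),0*rr]).astype(np.float32)
    v=cv2.remap(g,uv[None,:,0],uv[None,:,1],cv2.INTER_LINEAR)[0]; dv=sg*(v[5:]-v[:-5]); k=dv.argmax()
    if dv[k]>30: pts.append((c0[0]+rr[k+2]*np.cos(a),c0[1]+rr[k+2]*np.sin(a)))
  pts=np.array(pts); s=least_squares(lambda p:np.hypot(pts[:,0]-p[0],pts[:,1]-p[1])-p[2],[c0[0],c0[1],.037],loss="soft_l1",f_scale=.0007)
  print(name,len(pts),s.x.round(4),np.median(abs(s.fun)))
o=cv2.inRange(hsv,(3,130,60),(22,255,255)); o[:170]=0;o[300:]=0;o[:,:300]=0;o[:,345:]=0
p=np.argwhere(o)[:,::-1].astype(np.float32); b=cv2.boxPoints(cv2.minAreaRect(p)); q=ray(K,M,b,.032); print("box",b.tolist(),q.round(4).tolist(),q.mean(0))
# mid-line of the handle on its top plane
L=[]; 
for r in range(200,285,4):
    c=np.where(o[r])[0]; L.append(ray(K,M,[((c[0]+c[-1])/2,r)],.032)[0])
L=np.array(L); v=np.polyfit(L[:,1],L[:,0],1); print("yaw",90-np.degrees(np.arctan(v[0])))
mb=cv2.inRange(hsv,(100,130,40),(125,255,255)); 
T=pose(); print(T[:3,3])
E
python3 wm.py
```

```text
inner 99 [ 0.6218 -0.164   0.0303] 0.00011276518891423226
outer 99 [ 0.6221 -0.1635  0.0403] 0.00013795158027609528
box [[308.927001953125, 292.70074462890625], [311.71826171875, 189.42481994628906], [333.27008056640625, 190.00729370117188], [330.47882080078125, 293.283203125]] [[0.5641, -0.3643, 0.032], [0.5916, -0.2539, 0.032], [0.6112, -0.2586, 0.032], [0.5862, -0.3697, 0.032]] [ 0.58828945 -0.31162198  0.032     ]
yaw 77.1194101230515
[ 0.60049037 -0.25351924  0.16996864]
```

```bash
python3 - <<'E'
from h import *
go(pose(),tgt([.5885,-.3105,.020],77.1),10)
E
```

```text
10 rot [0.0, -0.0, 0.11] slide [-0.0058, 0.0, 0.015]
```

>>> jog_arm(rot=[[0, 0, 0.11], [0, 0, 0.11], [0, 0, 0.11], [0, 0, 0.11], [0, 0, 0.11], [0, 0, 0.11], [0, 0, 0.11], [0, 0, 0.11], [0, 0, 0.11], [0, 0, 0.11], [0, 0, 0], [0, 0, 0], [0, 0, 0], [0, 0, 0]], slide=[[-0.0058, 0, 0.015], [-0.0058, 0, 0.015], [-0.0058, 0, 0.015], [-0.0058, 0, 0.015], [-0.0058, 0, 0.015], [-0.0058, 0, 0.015], [-0.0058, 0, 0.015], [-0.0058, 0, 0.015], [-0.0058, 0, 0.015], [-0.0058, 0, 0.015], [0, 0, 0.006], [0, 0, 0.006], [0, 0, 0], [0, 0, 0]], fingers=[0, 0, 0, 0, 0, 0, 0, 0, 0, 0, 0, 0, 0, 0])

```text
time_s: 5.65
eef_pos: [0.5885, -0.3106, 0.0084]
tcp_rot: [0.0, 0.782, 0.623, 0.0]
force: [-0.3, 1.1, -0.7]
gripper_width: 1.004
finger_force: 0.0
```

>>> jog_arm(rot=[[0, 0, 0], [0, 0, 0], [0, 0, 0], [0, 0, 0], [0, 0, 0], [0, 0, 0], [0, 0, 0], [0, 0, 0], [0, 0, 0], [0, 0, 0]], slide=[[0, 0, 0], [0, 0, 0], [0, 0, 0], [0, 0, 0], [0, 0, 0], [0, 0, 0], [0, 0, 0], [0, 0, 0], [0, 0, 0], [0, 0, 0]], fingers=[1, 1, 1, 1, 1, 1, 1, 1, 1, 1], squeeze=80)

```text
time_s: 6.65
eef_pos: [0.5884, -0.3109, 0.0083]
tcp_rot: [0.0, 0.782, 0.623, 0.0]
force: [-0.2, 0.5, 5.6]
gripper_width: 0.241
finger_force: 80.5
```

>>> jog_arm(rot=[[0, 0, 0], [0, 0, 0], [0, 0, 0], [0, 0, 0], [0, 0, 0], [0, 0, 0], [0, 0, 0], [0, 0, 0], [0, 0, 0], [0, 0, 0], [0, 0, 0], [0, 0, 0]], slide=[[0, 0, -0.003], [0, 0, -0.009], [0, 0, -0.011], [0, 0, -0.011], [0, 0, -0.011], [0, 0, -0.011], [0, 0, -0.011], [0, 0, -0.011], [0, 0, -0.011], [0, 0, -0.009], [0, 0, -0.004], [0, 0, 0]], fingers=[1, 1, 1, 1, 1, 1, 1, 1, 1, 1, 1, 1])

```text
time_s: 7.85
eef_pos: [0.5885, -0.3109, 0.1108]
tcp_rot: [0.001, 0.782, 0.623, 0.0]
force: [0.1, 0.9, -3.8]
gripper_width: 0.244
finger_force: 79.5
```

```bash
python3 - <<'E'
from h import *
T=pose();print(T[:3,3]); go(T,tgt([.6185,-.0009,.110],106),20)
img,K,M,c=snap("wrist"); save("w3.png",img); np.savez("w3.npz",img=img,K=K,M=M)
E
```

```text
[ 0.58846123 -0.31094904  0.11075461]
20 rot [0.0, 0.0, -1.45] slide [0.0156, 0.0017, 0.0]
```

View pics/w3.png

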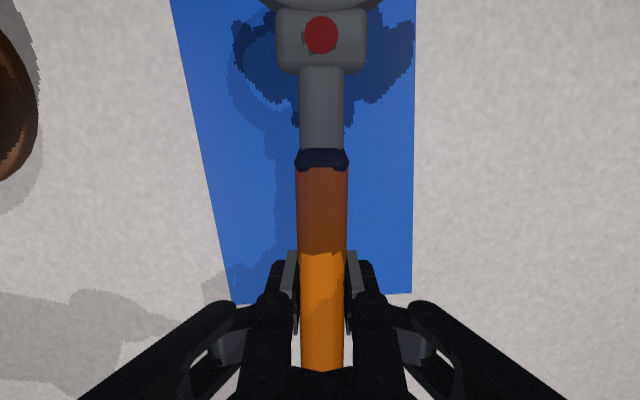

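>>> jog_arm(rot=[[0, 0, -0.7], [0, 0, -1.5], [0, 0, -1.5], [0, 0, -1.5], [0, 0, -1.5], [0, 0, -1.5], [0, 0, -1.5], [0, 0, -1.5], [0, 0, -1.5], [0, 0, -1.5], [0, 0, -1.5], [0, 0, -1.5], [0, 0, -1.5], [0, 0, -1.5], [0, 0, -1.5], [0, 0, -1.5], [0, 0, -1.5], [0, 0, -1.5], [0, 0, -1.5], [0, 0, -1.3]], slide=[[0.0078, 0.0009, 0], [0.0156, 0.0017, 0], [0.0156, 0.0017, 0], [0.0156, 0.0017, 0], [0.0156, 0.0017, 0], [0.0156, 0.0017, 0], [0.0156, 0.0017, 0], [0.0156, 0.0017, 0], [0.0156, 0.0017, 0], [0.0156, 0.0017, 0], [0.0156, 0.0017, 0], [0.0156, 0.0017, 0], [0.0156, 0.0017, 0], [0.0156, 0.0017, 0], [0.0156, 0.0017, 0], [0.0156, 0.0017, 0], [0.0156, 0.0017, 0], [0.0156, 0.0017, 0], [0.0156, 0.0017, 0], [0.0156, 0.0017, 0]], fingers=[1, 1, 1, 1, 1, 1, 1, 1, 1, 1, 1, 1, 1, 1, 1, 1, 1, 1, 1, 1])

```text
time_s: 9.9
eef_pos: [0.6159, -0.008, 0.1099]
tcp_rot: [0.0, 0.6, 0.8, 0.0]
force: [-0.2, 0.5, -3.6]
gripper_width: 0.24
finger_force: 79.5
```

>>> jog_arm(rot=[[0, 0, 0], [0, 0, 0], [0, 0, 0]], slide=[[0.005, 0, 0.005], [0, 0, 0.005], [0, 0, 0]], fingers=[1, 1, 1])

```text
time_s: 10.2
eef_pos: [0.6139, -0.0046, 0.0986]
tcp_rot: [-0.001, 0.601, 0.799, -0.001]
force: [0.0, 0.5, -4.1]
gripper_width: 0.243
finger_force: 79.5
```

```bash
python3 - <<'E'
from h import *
T=pose();print(T.round(4).tolist(), np.degrees(np.arctan2(T[1,0],T[0,0]))); go(T,tgt([.6185,-.0009,.098],106),1)
a,K,M,c=snap("top"); b,K2,M2,c2=snap("side"); np.savez("t4.npz",a=a,b=b,K=K,M=M,K2=K2,M2=M2)
A=cv2.resize(a[120:220,200:333],(800,600),interpolation=cv2.INTER_CUBIC)[:,:] 
A=cv2.resize(a[120:220,225:325],(400,400),interpolation=cv2.INTER_CUBIC);B=cv2.resize(b[190:290,215:315],(400,400),interpolation=cv2.INTER_CUBIC)
save("t4.png",np.hstack([A,B]))
E
```

```text
[[-0.277, 0.9609, -0.0021, 0.6139], [0.9609, 0.277, -0.0, -0.0046], [0.0006, -0.0021, -1.0, 0.0986], [0.0, 0.0, 0.0, 1.0]] 106.07855709038051
1 rot [-0.12, -0.03, 0.08] slide [0.0023, 0.0055, 0.0006]
```

View pics/t4.png

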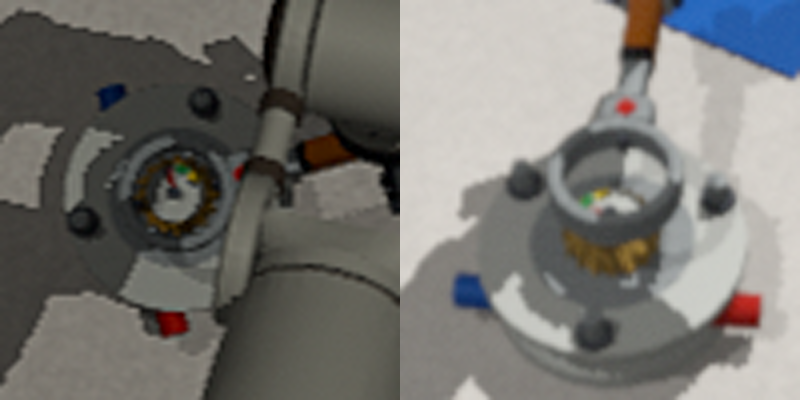

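>>> jog_arm(rot=[[-0.12, 0, 0.08], [0, 0, 0], [0, 0, 0], [0, 0, 0], [0, 0, 0], [0, 0, 0], [0, 0, 0]], slide=[[0.0013, 0.003, 0.002], [0.001, 0.0025, 0.004], [0, 0, 0.006], [0, 0, 0.006], [0, 0, 0.003], [0, 0, 0], [0, 0, 0]], fingers=[1, 1, 1, 1, 1, 1, 1])

```text
time_s: 11.0
eef_pos: [0.6194, -0.0007, 0.0789]
tcp_rot: [0.001, 0.602, 0.799, 0.001]
force: [-0.7, 0.5, -4.0]
gripper_width: 0.237
finger_force: 79.5
```

```bash
python3 - <<'E'
from h import *
T=pose();print(T.round(4).tolist(), np.degrees(np.arctan2(T[1,0],T[0,0]))); go(T,tgt([.6185,-.0009,.078],106),1)
a,K,M,c=snap("top"); b,K2,M2,c2=snap("side"); np.savez("t5.npz",a=a,b=b,K=K,M=M,K2=K2,M2=M2)
A=cv2.resize(a[140:190,245:295],(400,400),interpolation=cv2.INTER_CUBIC);B=cv2.resize(b[215:275,240:300],(400,400),interpolation=cv2.INTER_CUBIC)
save("t5.png",np.hstack([A,B]))
E
```

```text
[[-0.2758, 0.9612, 0.0019, 0.6194], [0.9612, 0.2758, 0.0006, -0.0007], [0.0, 0.002, -1.0, 0.0789], [0.0, 0.0, 0.0, 1.0]] 106.00843517490239
1 rot [0.12, -0.0, 0.01] slide [0.0, -0.0009, 0.0009]
```

View pics/t5.png

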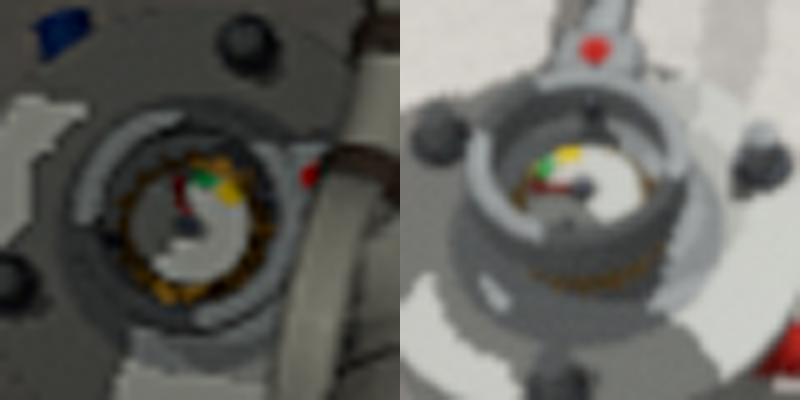

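```bash
python3 - <<'E'
from h import *
d=np.load("t5.npz")
for K,M,r,h in((d["K"],d["M"],(268.25,167.1),(269,167.9)),(d["K2"],d["M2"],(266.8,239.7),(267.45,243.2))):
    R_,H=ray(K,M,[r],.097)[0],ray(K,M,[h],.072)[0]; print(R_,H,(H-R_)[:2])
T=pose(); print((T@[.1512,0,0,1])[:2])
E
```

```text
[0.57526815 0.14255032 0.097     ] [0.57592551 0.14300598 0.072     ] [0.00065736 0.00045566]
[0.57308956 0.14918925 0.097     ] [0.57665691 0.14160169 0.072     ] [ 0.00356735 -0.00758756]
[0.57795574 0.14458255]
```

>>> jog_arm(rot=[[0.1, 0, 0], [0, 0, 0], [0, 0, 0], [0, 0, 0], [0, 0, 0], [0, 0, 0]], slide=[[0, -0.0008, 0.002], [0, 0, 0.002], [0, 0, 0.002], [0, 0, 0.002], [0, 0, 0], [0, 0, 0]], fingers=[1, 1, 1, 1, 1, 1])

```text
time_s: 11.7
eef_pos: [0.6185, -0.0009, 0.0708]
tcp_rot: [0.0, 0.602, 0.799, 0.0]
force: [0.4, 0.2, -3.8]
gripper_width: 0.238
finger_force: 79.5
```

>>> jog_arm(rot=[[0, 0, 0], [0, 0, 0], [0, 0, 0], [0, 0, 0], [0, 0, 0], [0, 0, 0]], slide=[[0, 0, 0.0015], [0, 0, 0.0015], [0, 0, 0.0015], [0, 0, 0.0015], [0, 0, 0], [0, 0, 0]], fingers=[1, 1, 1, 1, 1, 1])

```text
time_s: 12.3
eef_pos: [0.6185, -0.001, 0.0646]
tcp_rot: [0.0, 0.602, 0.799, -0.0]
force: [0.4, 1.0, -4.8]
gripper_width: 0.242
finger_force: 79.5
```

>>> jog_arm(rot=[[0, 0, 0], [0, 0, 0], [0, 0, 0], [0, 0, 0], [0, 0, 0], [0, 0, 0]], slide=[[0, 0, 0.0015], [0, 0, 0.0015], [0, 0, 0.0015], [0, 0, 0.0015], [0, 0, 0], [0, 0, 0]], fingers=[1, 1, 1, 1, 1, 1])

```text
time_s: 12.9
eef_pos: [0.6186, -0.001, 0.0587]
tcp_rot: [0.0, 0.602, 0.799, 0.0]
force: [-0.2, 1.2, -3.6]
gripper_width: 0.24
finger_force: 79.6
```

>>> jog_arm(rot=[[0, 0, 0], [0, 0, 0], [0, 0, 0], [0, 0, 0], [0, 0, 0], [0, 0, 0]], slide=[[0, 0, 0.001], [0, 0, 0.001], [0, 0, 0.001], [0, 0, 0.001], [0, 0, 0], [0, 0, 0]], fingers=[1, 1, 1, 1, 1, 1])

```text
time_s: 13.5
eef_pos: [0.6186, -0.0009, 0.0549]
tcp_rot: [0.0, 0.602, 0.799, 0.0]
force: [-0.2, 0.5, -3.5]
gripper_width: 0.241
finger_force: 79.6
```

```bash
python3 - <<'E'
from h import *
s=telemetry.get_state(); print(s["force"],s["ft_torque"],s["eef_pos"])
E
```

```text
[-0.15656439  0.50056109 -3.54232162] [-0.00377804 -0.11733958 -0.11965852] [ 0.61858541 -0.00094746  0.05485862]
```

>>> jog_arm(rot=[[0, 0, -2], [0, 0, -4], [0, 0, -4], [0, 0, -4], [0, 0, -4], [0, 0, -4], [0, 0, -4], [0, 0, -4], [0, 0, -4], [0, 0, -2], [0, 0, 0], [0, 0, 0]], slide=[[0.0001, 0.0053, 0.0003], [0.0004, 0.01055, 0], [0.0004, 0.01055, 0], [0.0004, 0.01055, 0], [0.0004, 0.01055, 0], [0.0004, 0.01055, 0], [0.0004, 0.01055, 0], [0.0004, 0.01055, 0], [0.0004, 0.01055, 0], [0.0001, 0.0053, 0], [0, 0, 0], [0, 0, 0]], fingers=[1, 1, 1, 1, 1, 1, 1, 1, 1, 1, 1, 1])

```text
time_s: 14.7
eef_pos: [0.6956, 0.0514, 0.0544]
tcp_rot: [-0.0, 0.326, 0.945, -0.0]
force: [-1.1, 0.1, -2.0]
gripper_width: 0.241
finger_force: 79.7
```

```bash
cat > st.py <<'E'
from h import *
s=telemetry.get_state(); T=pose(); print(s["time_s"],"F",s["force"].round(1),"M",s["ft_torque"].round(2),"yaw",np.degrees(np.arctan2(T[1,0],T[0,0])).round(2),"ring",(T@[.1512,0,0,1])[:3].round(4))
E
python3 st.py
```

```text
14.7 F [-1.1  0.1 -2. ] M [0.01 0.04 0.13] yaw 141.95 ring [0.5766 0.1446 0.0545]
```

>>> jog_arm(rot=[[0, 0, 2], [0, 0, 4], [0, 0, 4], [0, 0, 4], [0, 0, 4], [0, 0, 4], [0, 0, 4], [0, 0, 4], [0, 0, 4], [0, 0, 4], [0, 0, 4], [0, 0, 4], [0, 0, 4], [0, 0, 4], [0, 0, 4], [0, 0, 4], [0, 0, 4], [0, 0, 4], [0, 0, 2], [0, 0, 0]], slide=[[0.0001, -0.0053, 0], [0.0004, -0.01055, 0], [0.0004, -0.01055, 0], [0.0004, -0.01055, 0], [0.0004, -0.01055, 0], [0.0004, -0.01055, 0], [0.0004, -0.01055, 0], [0.0004, -0.01055, 0], [0.0004, -0.01055, 0], [0.0004, -0.01055, 0], [0.0004, -0.01055, 0], [0.0004, -0.01055, 0], [0.0004, -0.01055, 0], [0.0004, -0.01055, 0], [0.0004, -0.01055, 0], [0.0004, -0.01055, 0], [0.0004, -0.01055, 0], [0.0004, -0.01055, 0], [0.0001, -0.0053, 0], [0, 0, 0]], fingers=[1, 1, 1, 1, 1, 1, 1, 1, 1, 1, 1, 1, 1, 1, 1, 1, 1, 1, 1, 1])

```text
time_s: 16.7
eef_pos: [0.5232, 0.0034, 0.0544]
tcp_rot: [-0.001, 0.819, 0.573, -0.001]
force: [-3.0, 1.3, -0.7]
gripper_width: 0.241
finger_force: 80.1
```

```bash
python3 st.py; python3 - <<'E'
from h import *
a,K,M,c=snap("top"); b,K2,M2,c2=snap("side"); 
A=cv2.resize(a[140:190,245:295],(400,400),interpolation=cv2.INTER_CUBIC);B=cv2.resize(b[215:275,240:300],(400,400),interpolation=cv2.INTER_CUBIC)
save("t6.png",np.hstack([A,B]))
E
```

```text
16.7 F [-3.   1.3 -0.7] M [0.25 0.5  0.69] yaw 69.97 ring [0.575  0.1454 0.0544]
```

View pics/t6.png

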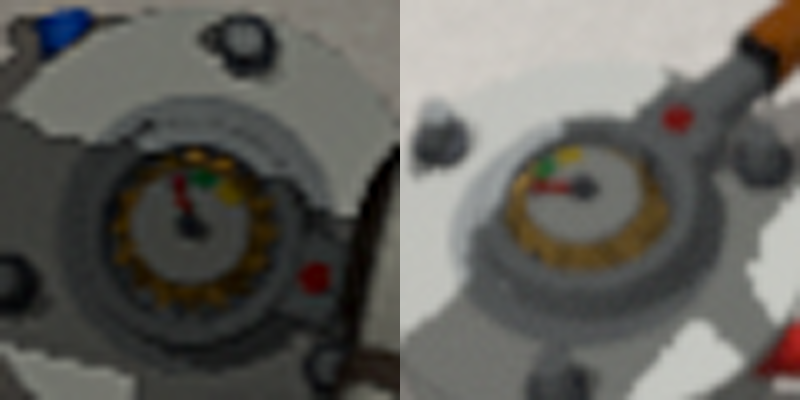

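>>> jog_arm(rot=[[0, 0, -2], [0, 0, -4], [0, 0, -4], [0, 0, -4], [0, 0, -4], [0, 0, -4], [0, 0, -4], [0, 0, -4], [0, 0, -4], [0, 0, -4], [0, 0, -4], [0, 0, -4], [0, 0, -4], [0, 0, -4], [0, 0, -4], [0, 0, -4], [0, 0, -4], [0, 0, -4], [0, 0, -2], [0, 0, 0]], slide=[[0.0001, 0.0053, 0], [0.0004, 0.01055, 0], [0.0004, 0.01055, 0], [0.0004, 0.01055, 0], [0.0004, 0.01055, 0], [0.0004, 0.01055, 0], [0.0004, 0.01055, 0], [0.0004, 0.01055, 0], [0.0004, 0.01055, 0], [0.0004, 0.01055, 0], [0.0004, 0.01055, 0], [0.0004, 0.01055, 0], [0.0004, 0.01055, 0], [0.0004, 0.01055, 0], [0.0004, 0.01055, 0], [0.0004, 0.01055, 0], [0.0004, 0.01055, 0], [0.0004, 0.01055, 0], [0.0001, 0.0053, 0], [0, 0, 0]], fingers=[1, 1, 1, 1, 1, 1, 1, 1, 1, 1, 1, 1, 1, 1, 1, 1, 1, 1, 1, 1])

```text
time_s: 18.8
eef_pos: [0.6965, 0.0527, 0.0547]
tcp_rot: [0.001, 0.326, 0.946, 0.0]
force: [1.2, 2.3, -2.1]
gripper_width: 0.244
finger_force: 79.7
```

```bash
cat >> st.py <<'E'
r=T[:3,3]-[.5768,.1446,0]; F=s["force"]; print("Tnut",round(r[0]*F[1]-r[1]*F[0]+s["ft_torque"][2],2))
def ptr(n,x0,x1,y0,y1,hub):
    img,K,M,c=snap(n); g=cv2.resize(img[y0:y1,x0:x1],None,fx=6,fy=6,interpolation=cv2.INTER_CUBIC); h=cv2.cvtColor(g,cv2.COLOR_RGB2HSV)
    m=(cv2.inRange(h,(0,120,50),(6,255,255))|cv2.inRange(h,(168,120,50),(180,255,255)))
    p=np.argwhere(m)[:,::-1]
    if len(p)<10: print(n,"none");return
    uv=(p+.5)/6-.5+[x0,y0]
    W=ray(K,M,uv,.072)[:,:2]; H=ray(K,M,[hub],.072)[0,:2]; W=W[np.linalg.norm(W-H,axis=1)<.022]
    d=W.mean(0)-H; print(n,len(W),"ptr yaw",np.degrees(np.arctan2(d[1],d[0])).round(1),"len",np.linalg.norm(d).round(4))
ptr("top",255,283,155,181,(269,167.9)); ptr("side",253,282,230,256,(267.4,243.2))
E
python3 st.py
```

```text
18.8 F [ 1.2  2.3 -2.1] M [ 0.29 -0.05  0.05] yaw 142.0 ring [0.5774 0.1458 0.0545]
Tnut 0.43
top none
side 102 ptr yaw 13.8 len 0.0152
```

>>> jog_arm(rot=[[0, 0, 2], [0, 0, 4], [0, 0, 4], [0, 0, 4], [0, 0, 4], [0, 0, 4], [0, 0, 4], [0, 0, 4], [0, 0, 4], [0, 0, 2]], slide=[[0.0001, -0.0053, 0], [0.0004, -0.01055, 0], [0.0004, -0.01055, 0], [0.0004, -0.01055, 0], [0.0004, -0.01055, 0], [0.0004, -0.01055, 0], [0.0004, -0.01055, 0], [0.0004, -0.01055, 0], [0.0004, -0.01055, 0], [0.0001, -0.0053, 0]], fingers=[1, 1, 1, 1, 1, 1, 1, 1, 1, 1])

```text
time_s: 19.9
eef_pos: [0.6175, -0.0006, 0.0548]
tcp_rot: [0.001, 0.604, 0.797, 0.0]
force: [2.1, 0.7, -3.4]
gripper_width: 0.239
finger_force: 79.6
```

```bash
python3 st.py
```

```text
19.9 F [ 2.1  0.7 -3.4] M [ 0.09 -0.3   0.08] yaw 105.69 ring [0.5766 0.145  0.0547]
Tnut 0.43
top 112 ptr yaw 26.6 len 0.0127
side 160 ptr yaw 12.7 len 0.0137
```

Not bearing yet; another 15°.

>>> jog_arm(rot=[[0, 0, 3], [0, 0, 3], [0, 0, 3], [0, 0, 3], [0, 0, 3]], slide=[[0.0002, -0.0079, 0], [0.0002, -0.0079, 0], [0.0002, -0.0079, 0], [0.0002, -0.0079, 0], [0.0002, -0.0079, 0]], fingers=[1, 1, 1, 1, 1])

```text
time_s: 20.5
eef_pos: [0.5789, -0.006, 0.0548]
tcp_rot: [0.0, 0.702, 0.713, -0.0]
force: [0.7, 0.8, -2.7]
gripper_width: 0.242
finger_force: 79.6
```

```bash
python3 st.py
```

```text
20.5 F [ 0.7  0.8 -2.7] M [-0.05 -0.07  0.23] yaw 90.89 ring [0.5765 0.1451 0.0546]
Tnut 0.34
top 109 ptr yaw 26.9 len 0.0132
side 165 ptr yaw 12.8 len 0.0137
```

>>> jog_arm(rot=[[0, 0, 3], [0, 0, 3], [0, 0, 3], [0, 0, 3], [0, 0, 3], [0, 0, 3], [0, 0, 3]], slide=[[0.0002, -0.0079, 0], [0.0002, -0.0079, 0], [0.0002, -0.0079, 0], [0.0002, -0.0079, 0], [0.0002, -0.0079, 0], [0.0002, -0.0079, 0], [0.0002, -0.0079, 0]], fingers=[1, 1, 1, 1, 1, 1, 1])

```text
time_s: 21.3
eef_pos: [0.5255, 0.0028, 0.055]
tcp_rot: [0.001, 0.819, 0.574, 0.0]
force: [1.7, 0.0, -3.1]
gripper_width: 0.241
finger_force: 79.8
```

```bash
python3 st.py
```

```text
21.3 F [ 1.7  0.  -3.1] M [-0.36 -0.18  0.72] yaw 70.07 ring [0.577  0.1449 0.0549]
Tnut 0.97
top 109 ptr yaw 14.8 len 0.0127
side 142 ptr yaw 0.2 len 0.0144
```

>>> jog_arm(rot=[[0, 0, -2], [0, 0, -4], [0, 0, -4], [0, 0, -4], [0, 0, -4], [0, 0, -4], [0, 0, -4], [0, 0, -4], [0, 0, -4], [0, 0, -4], [0, 0, -4], [0, 0, -4], [0, 0, -4], [0, 0, -3], [0, 0, 0]], slide=[[0.0001, 0.0053, 0], [0.0004, 0.01055, 0], [0.0004, 0.01055, 0], [0.0004, 0.01055, 0], [0.0004, 0.01055, 0], [0.0004, 0.01055, 0], [0.0004, 0.01055, 0], [0.0004, 0.01055, 0], [0.0004, 0.01055, 0], [0.0004, 0.01055, 0], [0.0004, 0.01055, 0], [0.0004, 0.01055, 0], [0.0004, 0.01055, 0], [0.0002, 0.0079, 0], [0, 0, 0]], fingers=[1, 1, 1, 1, 1, 1, 1, 1, 1, 1, 1, 1, 1, 1, 1])

```text
time_s: 22.9
eef_pos: [0.6598, 0.0195, 0.0546]
tcp_rot: [0.0, 0.476, 0.879, 0.0]
force: [-0.4, -0.8, -2.1]
gripper_width: 0.237
finger_force: 79.7
```

```bash
python3 st.py
```

```text
22.9 F [-0.4 -0.8 -2.1] M [-0.06 -0.06 -0.06] yaw 123.12 ring [0.5772 0.1461 0.0545]
Tnut -0.18
top 209 ptr yaw 14.0 len 0.0127
side 118 ptr yaw 2.2 len 0.0139
```

>>> jog_arm(rot=[[0, 0, 3], [0, 0, 3], [0, 0, 3], [0, 0, 3], [0, 0, 3]], slide=[[0.0002, -0.0079, 0], [0.0002, -0.0079, 0], [0.0002, -0.0079, 0], [0.0002, -0.0079, 0], [0.0002, -0.0079, 0]], fingers=[1, 1, 1, 1, 1])

```text
time_s: 23.5
eef_pos: [0.6239, 0.0018, 0.055]
tcp_rot: [0.001, 0.588, 0.809, 0.001]
force: [4.0, -0.2, -3.6]
gripper_width: 0.243
finger_force: 79.7
```

```bash
python3 st.py
```

```text
23.5 F [ 4.  -0.2 -3.6] M [-0.07 -0.65  0.64] yaw 107.94 ring [0.5774 0.1456 0.0548]
Tnut 1.21
top 121 ptr yaw 7.7 len 0.0126
side 131 ptr yaw -6.0 len 0.0148
```

>>> jog_arm(rot=[[0, 0, 3], [0, 0, 3], [0, 0, 3], [0, 0, 0], [0, 0, 0]], slide=[[0.0002, -0.0079, 0], [0.0002, -0.0079, 0], [0.0002, -0.0079, 0], [0, 0, 0], [0, 0, 0]], fingers=[1, 1, 1, 1, 1])

```text
time_s: 24.1
eef_pos: [0.6008, -0.0035, 0.0548]
tcp_rot: [0.0, 0.649, 0.761, 0.0]
force: [2.6, -0.6, -4.6]
gripper_width: 0.239
finger_force: 79.6
```

```bash
python3 st.py; python3 - <<'E'
from h import *
a,K,M,c=snap("top"); b,K2,M2,c2=snap("side"); 
A=cv2.resize(a[140:190,245:295],(400,400),interpolation=cv2.INTER_CUBIC);B=cv2.resize(b[215:275,240:300],(400,400),interpolation=cv2.INTER_CUBIC)
save("t7.png",np.hstack([A,B]))
E
```

```text
24.1 F [ 2.6 -0.6 -4.6] M [-0.26 -0.48  0.28] yaw 99.11 ring [0.5768 0.1458 0.0548]
Tnut 0.64
top 96 ptr yaw -0.4 len 0.0118
side 117 ptr yaw -16.0 len 0.0142
```

View pics/t7.png

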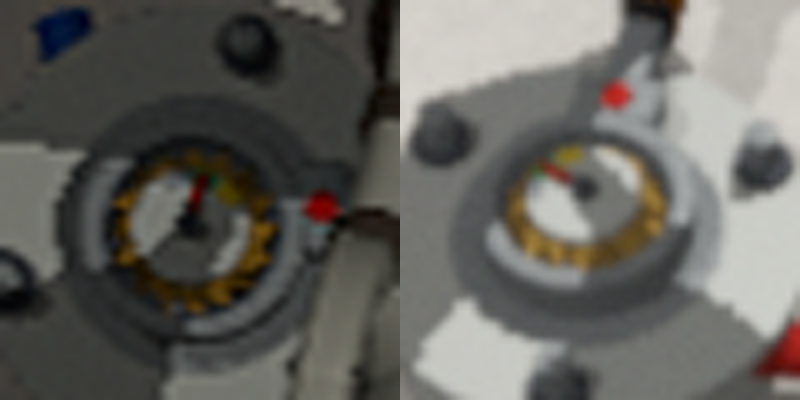

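>>> jog_arm(rot=[[0, 0, -2], [0, 0, -2], [0, 0, 0], [0, 0, 0]], slide=[[0.0001, 0.0053, 0], [0.0001, 0.0053, 0], [0, 0, 0], [0, 0, 0]], fingers=[1, 1, 1, 1])

```text
time_s: 24.7
eef_pos: [0.6103, -0.001, 0.0544]
tcp_rot: [-0.001, 0.623, 0.782, 0.0]
force: [1.0, 0.4, -2.2]
gripper_width: 0.237
finger_force: 79.8
```

```bash
python3 st.py
```

```text
24.7 F [ 1.   0.4 -2.2] M [-0.02 -0.1  -0.07] yaw 102.95 ring [0.5764 0.1464 0.0545]
Tnut 0.09
top 111 ptr yaw -0.5 len 0.0121
side 94 ptr yaw -14.7 len 0.0132
```

>>> jog_arm(rot=[[0, 0, 0], [0, 0, 0], [0, 0, 0], [0, 0, 0], [0, 0, 0], [0, 0, 0], [0, 0, 0]], slide=[[0, 0, -0.001], [0, 0, -0.0015], [0, 0, -0.0015], [0, 0, -0.0015], [0, 0, -0.0015], [0, 0, -0.0015], [0, 0, 0]], fingers=[1, 1, 1, 1, 1, 1, 1])

```text
time_s: 25.5
eef_pos: [0.6109, -0.0012, 0.0635]
tcp_rot: [0.0, 0.622, 0.783, 0.0]
force: [-0.1, 0.1, -4.7]
gripper_width: 0.24
finger_force: 79.5
```

>>> jog_arm(rot=[[0, 0, 0], [0, 0, 0], [0, 0, 0], [0, 0, 0], [0, 0, 0], [0, 0, 0], [0, 0, 0], [0, 0, 0]], slide=[[0, 0, -0.003], [0, 0, -0.006], [0, 0, -0.008], [0, 0, -0.008], [0, 0, -0.008], [0, 0, -0.008], [0, 0, -0.005], [0, 0, 0]], fingers=[1, 1, 1, 1, 1, 1, 1, 1])

```text
time_s: 26.3
eef_pos: [0.6114, -0.0013, 0.1103]
tcp_rot: [0.001, 0.622, 0.783, 0.001]
force: [-0.4, 0.6, -4.7]
gripper_width: 0.24
finger_force: 79.6
```

```bash
python3 st.py; python3 -c "
from h import *
go(pose(),tgt([.5884,-.311,.06],77.1),20)"
```

```text
26.3 F [-0.4  0.6 -4.7] M [-0.26 -0.07 -0.03] yaw 103.01 ring [0.5774 0.146  0.1102]
Tnut -0.07
top 191 ptr yaw 3.1 len 0.0091
side 70 ptr yaw -16.9 len 0.0197
20 rot [0.0, -0.0, 1.3] slide [-0.0156, -0.0013, 0.0024]
```

>>> jog_arm(rot=[[0, 0, 1.3], [0, 0, 1.3], [0, 0, 1.3], [0, 0, 1.3], [0, 0, 1.3], [0, 0, 1.3], [0, 0, 1.3], [0, 0, 1.3], [0, 0, 1.3], [0, 0, 1.3], [0, 0, 1.3], [0, 0, 1.3], [0, 0, 1.3], [0, 0, 1.3], [0, 0, 1.3], [0, 0, 1.3], [0, 0, 1.3], [0, 0, 1.3], [0, 0, 1.3], [0, 0, 1.3]], slide=[[-0.0156, -0.0013, 0], [-0.0156, -0.0013, 0], [-0.0156, -0.0013, 0.0025], [-0.0156, -0.0013, 0.0025], [-0.0156, -0.0013, 0.0025], [-0.0156, -0.0013, 0.0025], [-0.0156, -0.0013, 0.0025], [-0.0156, -0.0013, 0.0025], [-0.0156, -0.0013, 0.0025], [-0.0156, -0.0013, 0.0025], [-0.0156, -0.0013, 0.0025], [-0.0156, -0.0013, 0.0025], [-0.0156, -0.0013, 0.0025], [-0.0156, -0.0013, 0.0025], [-0.0156, -0.0013, 0.0025], [-0.0156, -0.0013, 0.0025], [-0.0156, -0.0013, 0.0025], [-0.0156, -0.0013, 0.0025], [-0.0156, -0.0013, 0.0025], [-0.0156, -0.0013, 0.0025]], fingers=[1, 1, 1, 1, 1, 1, 1, 1, 1, 1, 1, 1, 1, 1, 1, 1, 1, 1, 1, 1])

```text
time_s: 28.4
eef_pos: [0.5881, -0.312, 0.0638]
tcp_rot: [0.0, 0.783, 0.622, 0.0]
force: [-0.3, -0.3, -3.7]
gripper_width: 0.238
finger_force: 79.6
```

>>> jog_arm(rot=[[0, 0, 0], [0, 0, 0], [0, 0, 0], [0, 0, 0], [0, 0, 0], [0, 0, 0], [0, 0, 0], [0, 0, 0]], slide=[[0, 0, 0.007], [0, 0, 0.009], [0, 0, 0.009], [0, 0, 0.009], [0, 0, 0.007], [0, 0, 0.005], [0, 0, 0], [0, 0, 0]], fingers=[1, 1, 1, 1, 1, 1, 1, 1])

```text
time_s: 29.2
eef_pos: [0.5887, -0.3108, 0.0182]
tcp_rot: [0.0, 0.782, 0.623, 0.0]
force: [0.1, -0.0, -3.8]
gripper_width: 0.238
finger_force: 79.5
```

>>> jog_arm(rot=[[0, 0, 0], [0, 0, 0], [0, 0, 0], [0, 0, 0], [0, 0, 0], [0, 0, 0]], slide=[[0, 0, 0.003], [0, 0, 0.003], [0, 0, 0.002], [0, 0, 0.0015], [0, 0, 0], [0, 0, 0]], fingers=[1, 1, 1, 1, 1, 1])

```text
time_s: 29.8
eef_pos: [0.5885, -0.3108, 0.0086]
tcp_rot: [0.0, 0.783, 0.623, 0.0]
force: [-0.1, -0.2, -2.6]
gripper_width: 0.244
finger_force: 79.6
```

>>> jog_arm(rot=[[0, 0, 0], [0, 0, 0], [0, 0, 0], [0, 0, 0], [0, 0, 0], [0, 0, 0], [0, 0, 0], [0, 0, 0]], slide=[[0, 0, 0], [0, 0, 0], [0, 0, 0], [0, 0, 0], [0, 0, 0], [0, 0, 0], [0, 0, 0], [0, 0, 0]], fingers=[0, 0, 0, 0, 0, 0, 0, 0])

```text
time_s: 30.6
eef_pos: [0.5885, -0.3108, 0.0085]
tcp_rot: [0.0, 0.783, 0.623, 0.0]
force: [-0.9, 0.4, 0.2]
gripper_width: 0.998
finger_force: 0.0
```

>>> jog_arm(rot=[[0, 0, 0], [0, 0, 0], [0, 0, 0], [0, 0, 0], [0, 0, 0], [0, 0, 0], [0, 0, 0], [0, 0, 0], [0, 0, 0], [0, 0, 0], [0, 0, 0]], slide=[[0, 0, -0.01], [0, 0, -0.02], [0, 0, -0.02], [0, 0, -0.02], [0, 0, -0.02], [0, 0, -0.02], [0, 0, -0.02], [0, 0, -0.02], [0, 0, -0.01], [0, 0, 0], [0, 0, 0]], fingers=[0, 0, 0, 0, 0, 0, 0, 0, 0, 0, 0])

```text
time_s: 31.7
eef_pos: [0.5882, -0.3106, 0.168]
tcp_rot: [-0.0, 0.783, 0.623, 0.0]
force: [-0.2, 0.7, -0.7]
gripper_width: 1.0
finger_force: 0.0
```

```bash
python3 st.py; python3 - <<'E'
from h import *
b,K2,M2,c2=snap("side"); B=cv2.resize(b[120:320,140:390],(750,600),interpolation=cv2.INTER_CUBIC); save("s8.png",B)
E
```

```text
31.7 F [-0.2  0.7 -0.7] M [-0.02  0.01  0.02] yaw 77.01 ring [ 0.6221 -0.1633  0.168 ]
Tnut -0.07
top 234 ptr yaw 1.0 len 0.0115
side 100 ptr yaw -14.1 len 0.0132
```

View pics/s8.png

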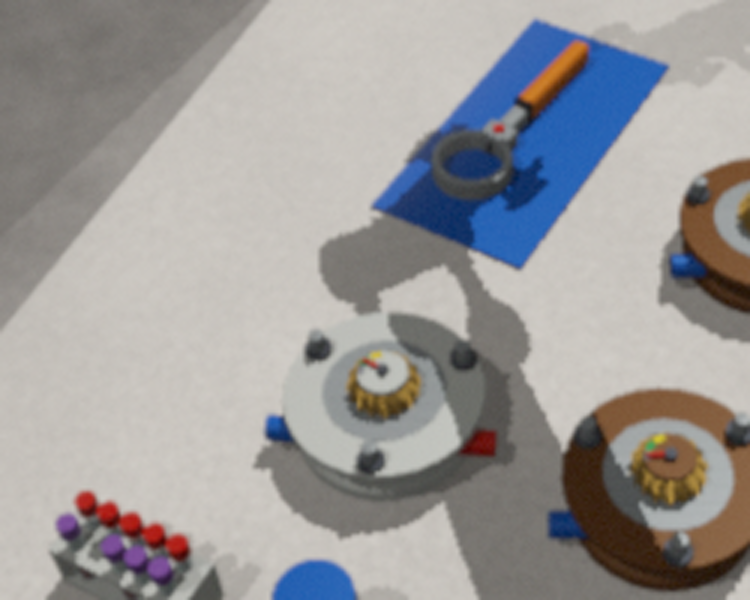

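The wrench lies flat on the mat, the gripper is clear of it, and the pointer is over the green zone.

```bash
python3 -c "
from plant import robot
print(robot.sign_off())"
```

```text
the job is handed in; nothing more can be done
None
```

The job is handed in: the pointer stands at about 0.5 rad in the green (read from the camera images), the wrench lies flat and released on the blue mat, and it took about 32 s of the 72 s. The hand-in returned no verdict.

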